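# Take the slide rack off the drip stand's safety hook

### The job

The steel slide rack hangs draining by its bail on the safety hook of the drip stand. Take hold of the bail, work it into the tip of the hook and draw it up along the tip so that the bail itself presses the sprung keeper open, feeling your way so that neither hook nor keeper is forced, and take the rack off. Then set it down gently in the empty steel tray, upright and flat on the tray's floor, let go, and leave the other things on the bench where they are.

Things in the scene. Friction and masses are not known exactly. Their poses are not given: they have to be found in the camera images.
- stand: drip stand, fixed: grey base plate 180 x 130 x 12 mm with a shallow dish, post 12 mm thick, 247 mm high, 98 mm behind the hook; a cross rod at 217 mm carries the hook and is locked in a boss head on the post. Origin on the bench under the bowl; x points from hook to post (the tip points to -x), z up. Over 17 N in all between rack and stand (hook and keeper with it) bends them
- hook_seat (a point): middle of the hook's bowl floor with the rod locked at mid setting, 170 mm above the bench, axes as the stand. The rod may be locked up to 10 mm in or out along x, hook and all: not measured. mm from here, mid setting: dark 10 mm round bar in the x-z plane, floor flat for x=-10 to 10, corners radius 10 inside, back to x=30, neck and eye (x=-4, z=47, top z=55) above; all under 20 wide (y)
- hook_tip (a point): inner face of the hook's tip at mid setting, 20 mm towards -x of hook_seat and 20 mm above it; axes as the stand. The face is upright from 10 mm below to 6 mm above this point, the tip's rounded top is 11 mm above and its outer side 10 mm further out. With the rod's setting the real face lies up to 10 mm to either side along x: feel for it with the bail, its bar's axis about 9 mm above hook_seat
- keeper (a joint): sprung keeper, steel strip 4 thick, 12 wide, pinned 10 mm inward of the tip face, z=47 from hook_seat; rad, 0 shut to 0.8; opens inward (+x). Shut, it slopes from the pin to a knee 2.5 mm off the face (z=30), folds back down to a heel 8 mm off (z=18, underside z=16). A bar raised along the face cams it open (2 to 8 N up) and is over the tip with its axis at z=36; a bar over 1.5 mm off the face jams
- rack_grip (a point): grip point of the loose slide rack (0.27 to 0.45 kg): midway between the bail's legs, 16 mm below its bar's axis. Bail: rigid hoop of 8 mm steel rod in the rack's y-z plane, legs along z at y = +-23 mm (54 mm over all), straight from 6 to 75 mm below the bar's axis. Squeeze both legs from outside, from above, hook between the fingers. z up, y along the bar, x as the stand's at first
- rack_bar (a point): middle of the axis of the bail's bar, 16 mm above rack_grip and 120 mm above rack_foot; the bar is 8 mm thick and at the start rests in the hook's bowl, axis about 4 mm above hook_seat
- rack_foot (a point): centre of the underside of the slide rack's four feet; the rack holds a row of glass slides, 80 (x) x 54 (y) x 40 mm below the bail
- tray: open steel tray, fixed to the bench, 156 (x) x 132 (y) x 26 mm high, walls 3 mm, floor 3 mm thick; origin at the centre of its underside
- oil_bottle: bystander: amber dropper bottle, 30 mm across, 70 mm high; origin under its centre
- forceps: bystander: steel forceps lying flat, 116 x 18 x 7 mm; origin under the middle
- slide_box: bystander: grey and white plastic slide box, 91 x 37 x 33 mm; origin under its centre
- petri: bystander: clear dish, 90 mm across, 14 mm high; origin under its centre
- beaker: bystander: glass beaker, 68 mm across, 85 mm high; origin under its centre
- wash_bottle: bystander: white bottle with red cap, 60 mm across, 150 mm high; origin under its centre
- coplin: bystander: glass staining jar with white lid, 52 x 44 x 90 mm; origin under its centre

How it is judged:
On the way, in this order (a step that is already met when the one before it is completed fails the run):
1. the bail, in the mouth of the hook, presses the keeper open (past 0.2 rad) (value of joint keeper above 0.2 rad and contact force between rack and stand above 1 N and z of rack_bar in the frame of stand above 0.183 m and x of rack_bar in the frame of stand below 0 m), for 0.05 s.
2. the bail is off the hook, clear of its tip, and the keeper has sprung shut ((x of rack_bar in the frame of stand below -0.048 m or distance between rack_bar and hook_seat above 0.06 m) and value of joint keeper below 0.05 rad and contact force between rack and stand below 0.1 N), for 0.1 s.
At the end, for the whole second after the job is handed in: The rack stands upright (within 3.5 degrees), all feet on the tray's floor (within 4 mm), its centre within 60 mm of the tray's centre, released and at rest; the keeper is shut (horizontal distance between rack_foot and tray below 0.06 m and z of rack_foot in the frame of tray below 0.007 m and angle between rack_foot's own z axis and vertical below 0.06 rad and linear speed of rack below 0.01 m/s and value of joint keeper below 0.05 rad); the robot touches nothing.
It fails at once if hook or keeper forced: more than 17 N between the rack and the stand (contact force between rack and stand above 17 N).
It fails at once if rack dropped or banged down: more than 40 N between the rack and the tray (contact force between rack and tray above 40 N).
It fails at once if a bystander moved by more than 25 mm (distance of any of oil_bottle, forceps, slide_box, petri, beaker, wash_bottle, coplin from where it was at the start of the episode above 0.025 m).
It also fails if it takes over 58 s, if anything falls off the work surface, if the arm or the gripper's body presses on something with over 40 N, if the wrist force passes 120 N, or if a joint passes its speed limit or range.

### The arm

A 7-joint arm with a two-finger parallel gripper is mounted at the origin on the work surface. World frame = base frame: x ahead of the robot, y to its left, z up, the work surface at z = 0. Lengths are in m, angles in rad, forces in N, time in s.
With the tool pointing down it reaches from about 0.4 to 0.9 m from the base axis. Payload 5.6 kg.
Tool frame: the origin (TCP) lies between the finger pads; the fingertips stand ahead of it and the grasp point (between the pads) lies 3 mm ahead of it (r.tip_reach is the z of the fingertips in the tool frame, in m); z points along the fingers, y is the direction in which the jaws open and shut (so a half turn about z gives the same grasp; the last joint's range is limited). The gripper opens to 92 mm and grips with 3 to 60 N. Pads are 20 mm wide; open, the fingers measure 128 mm over their backs; the gripper's body (75 mm by 189 mm) begins 69 mm behind the grasp point.
Start: joints at [-1.313, 0.468, -0.012, 1.603, 0.006, 1.071, -0.056], TCP at [0.193, 0.621, 0.237] pointing down, gripper open.
Joint ranges: [-2.53, 2.53], [-0.31, 2.02], [-1.57, 1.55], [0.28, 2.44], [-1.29, 4.43], [0.15, 1.84], [-2.92, 2.92]. Speed limits (rad/s): [2.57, 2.57, 3.14, 3.14, 3.14, 3.14, 3.14].

### API

Orientations are given as a unit quaternion [w, x, y, z].
In Python, from bench import r gives the robot as it stands.
- The arm moves only by the tool send_rows, never from a script. Its argument "deltas" is a list of rows, each an object of numbers: "dx", "dy", "dz": the shift along the tool's x, y, z in mm; "twist": the turn about the tool's z in degrees; "fingers": the opening, from 0 (shut) to 1 (fully open). A call has 1 to 5 rows; each row shifts and turns the commanded pose from where the row before left it, along the tool's axes as they then stand; what a row does not reach is not made up. A row lasts 1/10 s, in which the tool goes at most 50 mm and 8.59 degrees, less where a joint would pass 70% of its speed; a pose out of reach is approached as far as the arm can. A call with a gripper value outside its range is refused whole. The fingers move at their own pace and stop on an object; "squeeze" is the grip in N (left out, the last holds). Time passes only in rows, so rows that do not move let the fingers close. It gives the time, the measured TCP pose, the force and the opening at its end, in the units of the state.
- r.state(): the state, without advancing time (a new reading comes with each control period).
- r.snapshot(name): name is "scene" or "top"; returns (picture, depth): 420x560x3 uint8, red, green, blue; 420x560 float32, m along the optical axis (not along the pixel's ray), 0 where there is no reading.
- r.get_calibration(name): a dict with "fx", "fy", "cx", "cy" (pixels), "extrinsics" (4x4, takes a point from world to camera coordinates). Camera axes: x right, y down, z forward; pixel columns grow to the right and rows downward; lengths in m; the calibration is good to about 2 mm. A picture is of the moment at which its call begins. get_calibration takes no time and is no camera call.
- r.close_job(): hands the job in, once; it reports no verdict.
The state is a dict: "time_s": time; "joint_positions": joint angles; "joint_vel": joint speeds; "joint_torque": joint torques, N m; "tool_pos": TCP position; "tool_rot": TCP orientation; "force": force on the tool from outside, world axes, zero at the start; "ft_torque": the same for the moment, N m; "opening": finger opening in m.
Only numpy, scipy, OpenCV 4.12 (cv2) and the standard library are available. Lean on these libraries where they do the work, as an engineer would, in place of code of your own. Each camera call takes 0.05 s, during which the arm holds its last target.

## Working session

There is one attempt and no reset: what is moved stays moved. The work goes in short steps, Python scripts to look and compute and a tool call to move; the robot and the scene stay as the last step left them, time stands still between calls to the robot, and variables do not carry over. Pictures are saved under pics/ and viewed, and the job is handed in when it is done.

Besides the shell and the picture viewer there is one more tool, called in YAML: its name, and indented under it one key for each argument. send_rows: Moves the arm, as the interface text tells. Its arguments: {"type":"object","properties":{"deltas":{"type":"array"},"squeeze":{"type":"number"}},"required":["deltas"]}

```bash
ls; mkdir -p pics
python3 - <<'E'
from bench import r
import numpy as np,cv2
np.set_printoptions(precision=4,suppress=True)
print(r.state(), r.tip_reach)
for n in("scene","top"):
    p,d=r.snapshot(n); cv2.imwrite(f"pics/{n}0.png",p[:,:,::-1]); np.savez(f"{n}0.npz",p=p,d=d)
    print(n,r.get_calibration(n))
E
```

```text
pics
{'time_s': 0.0, 'joint_positions': array([-1.313 ,  0.4684, -0.0116,  1.6036,  0.006 ,  1.0714, -0.0563]), 'joint_vel': array([-0.0004, -0.0009, -0.0007, -0.0006, -0.0015, -0.0009, -0.0011]), 'joint_torque': array([  0.0012, -52.0568,  -0.0127, -24.375 ,  -0.0568,   0.0173,
         0.0002]), 'tool_pos': array([0.1925, 0.6203, 0.2357]), 'tool_rot': array([-0.0001,  0.1498,  0.9887, -0.0009]), 'force': array([-0.5272,  1.0087,  0.6147]), 'ft_torque': array([0.0452, 0.0371, 0.0265]), 'opening': 0.09193900268937569} 0.022
scene {'fx': 396.7256313737155, 'fy': 396.7256313737155, 'cx': 277.850207032413, 'cy': 211.70478912727876, 'extrinsics': array([[ 0.7754,  0.6315,  0.0064, -0.4469],
       [ 0.5199, -0.6325, -0.5741, -0.2074],
       [-0.3584,  0.4485, -0.8188,  1.0714],
       [ 0.    ,  0.    ,  0.    ,  1.    ]])}
top {'fx': 446.08788957022125, 'fy': 446.08788957022125, 'cx': 276.31816002551335, 'cy': 207.303318474769, 'extrinsics': array([[ 0.0278, -0.9988,  0.0392, -0.0417],
       [-0.9869, -0.0336, -0.1579,  0.5901],
       [ 0.159 , -0.0343, -0.9867,  0.8499],
       [ 0.    ,  0.    ,  0.    ,  1.    ]])}
```

View pics/scene0.png

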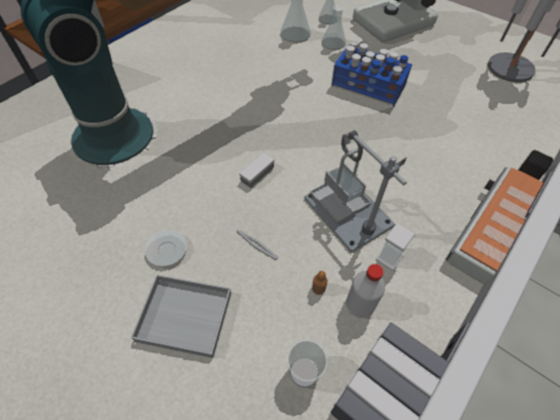

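View pics/top0.png

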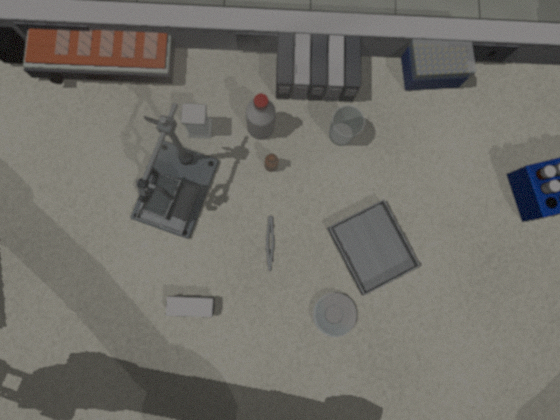

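```bash
python3 - <<'E'
import numpy as np,cv2
s=np.load("scene0.npz");t=np.load("top0.npz")
a=s['p'][115:255,290:430,::-1];b=t['p'][90:245,110:250,::-1]
cv2.imwrite("pics/c1.png",cv2.convertScaleAbs(np.hstack([cv2.resize(a,(540,540),interpolation=cv2.INTER_CUBIC)]),alpha=1.6))
cv2.imwrite("pics/c2.png",cv2.convertScaleAbs(cv2.resize(b,(540,598),interpolation=cv2.INTER_CUBIC),alpha=1.6))
E
cat > h.py <<'E'
import numpy as np
from bench import r
np.set_printoptions(precision=4,suppress=True)
def ray(n,u,v):
    c=r.get_calibration(n);E=c['extrinsics'];R=E[:3,:3];t=E[:3,3]
    d=R.T@np.array([(u-c['cx'])/c['fx'],(v-c['cy'])/c['fy'],1]);return -R.T@t,d
def plane(n,u,v,z):
    o,d=ray(n,u,v);return o+d*(z-o[2])/d[2]
def dep(n,u,v,D):
    o,d=ray(n,u,v);return o+d*D
def proj(n,P):
    c=r.get_calibration(n);E=c['extrinsics'];q=E[:3,:3]@np.asarray(P)+E[:3,3]
    return np.array([c['fx']*q[0]/q[2]+c['cx'],c['fy']*q[1]/q[2]+c['cy']])
def cloud(n,D):
    c=r.get_calibration(n);E=c['extrinsics'];v,u=np.mgrid[:D.shape[0],:D.shape[1]]
    q=np.stack([(u-c['cx'])/c['fx']*D,(v-c['cy'])/c['fy']*D,D],-1)
    return (q-E[:3,3])@E[:3,:3]
def tri(u1,u2):
    o1,d1=ray("scene",*u1);o2,d2=ray("top",*u2)
    A=np.stack([d1,-d2],1);s=np.linalg.lstsq(A,o2-o1,rcond=None)[0]
    p,q=o1+d1*s[0],o2+d2*s[1];return (p+q)/2,np.linalg.norm(p-q)
E
```

```text
(no output)
```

View pics/c1.png

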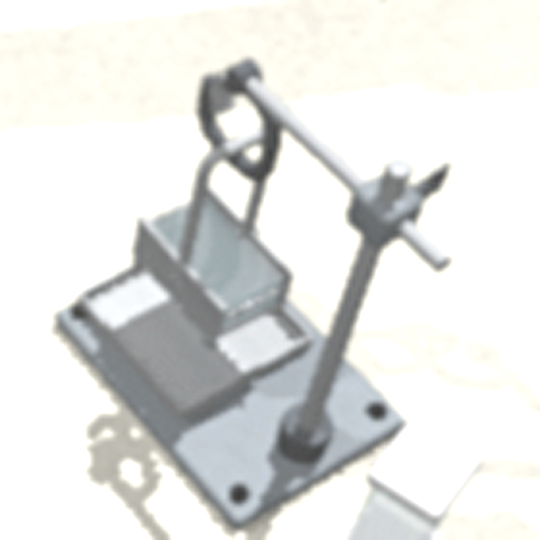

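View pics/c2.png

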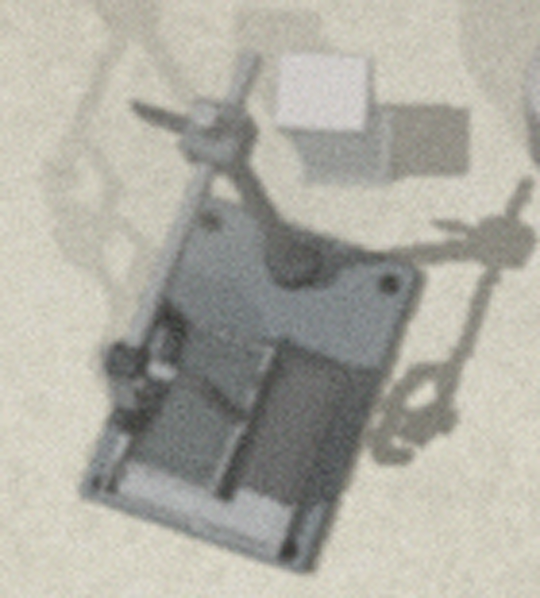

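Run:
```python
from h import *
import cv2
s=np.load("scene0.npz");t=np.load("top0.npz")
for n,f in(("scene",s),("top",t)):
    C=cloud(n,f['d']);v=f['d']>0
    c0=plane(n,*( (350,210) if n=="scene" else (175,190)),0.012)
    near=v&(np.hypot(C[...,0]-c0[0],C[...,1]-c0[1])<0.16)
    print(n,c0, "bench z",np.median(C[v&(abs(C[...,2])<.03)][:,2]))
    m=near&(C[...,2]>.007)&(C[...,2]<.018)
    P=C[m]; print("plate z",np.median(P[:,2]),len(P))
    rect=cv2.minAreaRect((P[:,:2]*1000).astype(np.float32));print(rect,cv2.boxPoints(rect))
    m=near&(C[...,2]>.205)&(C[...,2]<.24); P=C[m]
    vx,vy,x0,y0=cv2.fitLine((P[:,:2]*1000).astype(np.float32),cv2.DIST_HUBER,0,.01,.01).ravel();print("rod",len(P),vx,vy,x0,y0,np.degrees(np.arctan2(vy,vx)),P[:,:2].min(0),P[:,:2].max(0))
    for lo,hi in((.03,.08),(.08,.13),(.13,.17),(.17,.205),(.205,.23),(.235,.26)):
        P=C[near&(C[...,2]>lo)&(C[...,2]<hi)]; print(lo,len(P),P.mean(0),P.min(0),P.max(0))
```

```text
scene [0.6366 0.1906 0.012 ] bench z 0.0005572443853140373
plate z 0.013043015382370656 2590
((666.2999267578125, 178.09474182128906), (129.64271545410156, 253.04818725585938), 72.47781372070312) [[526.1304 154.3743]
 [767.4373  78.1878]
 [806.4695 201.8152]
 [565.1626 278.0016]]
rod 670 0.95260286 -0.30421668 662.91394 176.814 -17.711042 [0.5836 0.1533] [0.7352 0.2093]
0.03 616 [0.6919 0.1567 0.0574] [0.5564 0.1254 0.0301] [0.7858 0.2108 0.08  ]
0.08 1336 [0.6667 0.1774 0.0918] [0.5577 0.1227 0.08  ] [0.7886 0.2348 0.1299]
0.13 184 [0.6447 0.1774 0.1533] [0.5805 0.163  0.1304] [0.702  0.2219 0.1699]
0.17 313 [0.6193 0.1906 0.1839] [0.5711 0.1624 0.17  ] [0.7019 0.2153 0.205 ]
0.205 630 [0.6687 0.1767 0.2207] [0.5836 0.1533 0.205 ] [0.7352 0.2093 0.23  ]
0.235 56 [0.6965 0.167  0.2436] [0.6905 0.1624 0.2355] [0.7019 0.174  0.2484]
top [0.6262 0.1879 0.012 ] bench z -0.00038055458827006294
plate z 0.011936228074429173 3295
((660.314208984375, 178.98260498046875), (130.06747436523438, 243.32130432128906), 72.11471557617188) [[524.5604 154.4552]
 [756.1227  79.7283]
 [796.0681 203.51  ]
 [564.5057 278.2369]]
rod 851 0.95167655 -0.3071021 654.1799 179.9756 -17.884676 [0.5819 0.153 ] [0.7341 0.2118]
0.03 468 [0.6808 0.1636 0.054 ] [0.5561 0.1255 0.0301] [0.7734 0.235  0.0799]
0.08 1401 [0.6519 0.1797 0.0886] [0.5562 0.1224 0.08  ] [0.7841 0.2345 0.1299]
0.13 155 [0.6278 0.1827 0.1586] [0.579  0.1626 0.1315] [0.6967 0.2248 0.1699]
0.17 244 [0.6023 0.194  0.1828] [0.5703 0.1625 0.1702] [0.6953 0.2245 0.205 ]
0.205 825 [0.6589 0.1804 0.2207] [0.5819 0.153  0.2052] [0.7341 0.2118 0.2298]
0.235 56 [0.6935 0.1677 0.2443] [0.6889 0.1624 0.235 ] [0.6991 0.1732 0.2483]
```

Run:
```python
from h import *
import cv2
s=np.load("scene0.npz");t=np.load("top0.npz")
a=np.radians(-17.8);R=np.array([[np.cos(a),-np.sin(a)],[np.sin(a),np.cos(a)]]);o=np.array([.6017,.1974])
img=np.full((600,800,3),255,np.uint8)
for k,(n,f) in enumerate((("scene",s),("top",t))):
    C=cloud(n,f['d']);v=f['d']>0
    S=C.copy();S[...,:2]=(C[...,:2]-o)@R
    S=S*1000;x,y,z=S[...,0],S[...,1],S[...,2]
    near=v&(abs(y)<80)&(x>-90)&(x<150)
    def st(name,m,q=(1,50,99)):
        P=S[m&near]; print(n,name,len(P),np.percentile(P,q,axis=0).round(1).tolist() if len(P) else '')
    st("plate",(z>8)&(z<15))
    st("posttop",(z>236)&(z<250)&(abs(x-98)<20),(0,50,100))
    st("post",(z>100)&(z<200)&(x>75),(2,50,98))
    st("rod",(z>205)&(z<230)&(x>30)&(x<75))
    st("rod end",(z>205)&(z<230)&(x>105),(0,50,100))
    st("hook",(z>150)&(z<205)&(x<60)&(abs(y)<12),(0,50,100))
    st("eye",(z>205)&(z<240)&(x<20),(0,50,100))
    st("tip",(z>170)&(z<215)&(x<-12),(0,50,100))
    st("rack",(z>60)&(z<100)&(x<60),(1,50,99))
    st("bail legs",(z>110)&(z<150)&(x<60),(0,50,100))
    st("bail bar",(z>160)&(z<182)&(abs(y)>11)&(x<60),(0,50,100))
    # x-z scatter 2px/mm
    m=near&(z>60)
    for X,Y,Z,c in zip(x[m],y[m],z[m],f['p'][m]):
        u=int(20+(X+60)*3+k*400);w=int(580-(Z-60)*2.9)
        if X<70: cv2.circle(img,(u,w),2,(int(128+Y*3)%256,80*(abs(Y)>12),200),-1)
cv2.imwrite("pics/sc.png",img)
```

```text
scene plate 2098 [[-52.8, -62.6, 8.5], [59.1, -19.0, 12.7], [119.8, 64.0, 14.9]]
scene posttop 53 [[93.6, -3.6, 236.3], [99.5, -0.2, 245.2], [104.0, 6.5, 248.4]]
scene post 203 [[94.1, -4.3, 103.9], [101.3, -1.7, 152.1], [104.2, 4.7, 195.7]]
scene rod 107 [[31.3, -2.8, 214.7], [52.8, 0.0, 220.4], [74.2, 6.0, 223.1]]
scene rod end 172 [[105.2, -11.2, 208.9], [111.5, -0.7, 221.1], [138.5, 13.8, 229.9]]
scene hook 258 [[-32.1, -11.3, 164.1], [0.0, -1.1, 178.8], [27.9, 11.2, 205.0]]
scene eye 134 [[-17.5, -7.7, 205.6], [-0.1, -1.4, 220.3], [20.0, 9.3, 226.6]]
scene tip 100 [[-32.1, -5.1, 170.1], [-20.3, -0.9, 191.4], [-12.5, 7.1, 209.9]]
scene rack 942 [[-37.9, -25.5, 61.9], [9.3, -4.2, 87.7], [40.1, 28.3, 96.7]]
scene bail legs 79 [[-3.6, -24.0, 110.9], [2.5, -19.6, 126.9], [5.7, 28.2, 149.8]]
scene bail bar 50 [[-2.8, -22.4, 161.1], [1.9, -17.6, 173.8], [4.8, 18.7, 180.2]]Traceback (most recent call last):
  File "<stdin>", line 28, in <module>
cv2.error: OpenCV(4.12.0) :-1: error: (-5:Bad argument) in function 'circle'
> Overload resolution failed:
>  - Scalar value for argument 'color' is not numeric
>  - Scalar value for argument 'color' is not numeric
```

Run:
```python
from h import *
import cv2
s=np.load("scene0.npz");t=np.load("top0.npz")
a=np.radians(-17.8);R=np.array([[np.cos(a),-np.sin(a)],[np.sin(a),np.cos(a)]]);o=np.array([.6017,.1974])
img=np.full((600,800,3),255,np.uint8)
for k,(n,f) in enumerate((("scene",s),("top",t))):
    C=cloud(n,f['d']);v=f['d']>0
    S=C.copy();S[...,:2]=(C[...,:2]-o)@R
    S=S*1000;x,y,z=S[...,0],S[...,1],S[...,2]
    near=v&(abs(y)<80)&(x>-90)&(x<150)
    def st(name,m,q=(1,50,99)):
        P=S[m&near]; print(n,name,len(P),np.percentile(P,q,axis=0).round(1).tolist() if len(P) else '')
    if k:
      st("plate",(z>8)&(z<15))
      st("posttop",(z>236)&(z<250)&(abs(x-98)<20),(0,50,100))
      st("post",(z>100)&(z<200)&(x>75),(2,50,98))
      st("rod",(z>205)&(z<230)&(x>30)&(x<75))
      st("rod end",(z>205)&(z<230)&(x>105),(0,50,100))
      st("hook",(z>150)&(z<205)&(x<60)&(abs(y)<12),(0,50,100))
      st("eye",(z>205)&(z<240)&(x<20),(0,50,100))
      st("tip",(z>170)&(z<215)&(x<-12),(0,50,100))
      st("rack",(z>60)&(z<100)&(x<60),(1,50,99))
      st("bail legs",(z>110)&(z<150)&(x<60),(0,50,100))
      st("bail bar",(z>160)&(z<182)&(abs(y)>11)&(x<60),(0,50,100))
    m=near&(z>60)&(x<70)
    for X,Y,Z in zip(x[m],y[m],z[m]):
        u=int(20+(X+60)*3+k*400);w=int(580-(Z-60)*2.9)
        cv2.circle(img,(u,w),1,(200,80,0) if abs(Y)>12 else (0,0,200),-1)
    for X in range(-60,71,10): cv2.line(img,(int(20+(X+60)*3+k*400),0),(int(20+(X+60)*3+k*400),600),(220,)*3 if X else (0,)*3,1)
    for Z in range(60,250,10): cv2.line(img,(k*400,int(580-(Z-60)*2.9)),(k*400+390,int(580-(Z-60)*2.9)),(220,)*3 if Z%50 else (0,)*3,1)
cv2.imwrite("pics/sc.png",img)
```

```text
top plate 2953 [[-58.7, -63.3, 8.3], [54.2, -21.4, 11.8], [117.4, 61.3, 14.9]]
top posttop 54 [[91.8, -5.0, 237.5], [96.4, -0.6, 245.7], [102.5, 5.3, 248.3]]
top post 101 [[91.6, -5.0, 102.7], [94.1, -3.6, 144.1], [101.0, 3.7, 180.3]]
top rod 154 [[30.4, -3.6, 216.1], [52.3, -0.1, 220.0], [74.2, 5.0, 222.8]]
top rod end 126 [[105.1, -12.1, 210.3], [119.0, -0.2, 220.7], [138.0, 13.4, 229.4]]
top hook 259 [[-33.0, -11.8, 162.7], [-4.2, -2.1, 176.2], [26.2, 5.6, 205.0]]
top eye 226 [[-20.7, -9.2, 205.2], [-4.8, -0.5, 219.8], [19.9, 10.9, 226.8]]
top tip 116 [[-33.0, -5.4, 170.6], [-21.9, -1.6, 198.6], [-13.4, 6.5, 214.7]]
top rack 1040 [[-39.8, -26.1, 62.3], [-6.7, -4.5, 85.6], [38.8, 25.5, 95.5]]
top bail legs 32 [[-4.4, -25.0, 110.8], [-1.6, -23.6, 132.1], [3.0, 21.4, 149.7]]
top bail bar 53 [[-4.2, -23.6, 160.2], [-1.1, -17.2, 173.9], [3.4, 28.6, 178.3]]
```

View pics/sc.png

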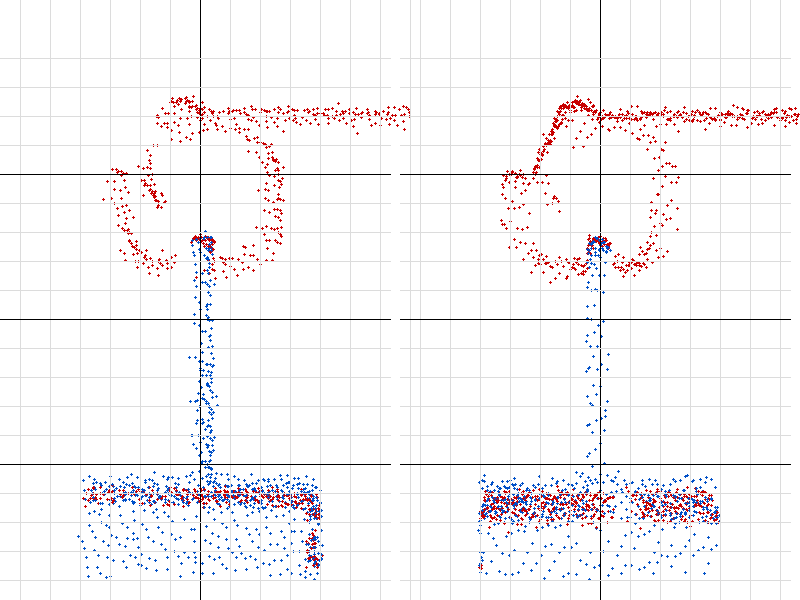

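Run:
```python
from h import *
import cv2
s=np.load("scene0.npz");t=np.load("top0.npz")
for n,f,uv in(("scene",s,(183,315)),("top",t,(373,247))):
    C=cloud(n,f['d']);v=f['d']>0
    c=plane(n,*uv,.003);d=np.hypot(C[...,0]-c[0],C[...,1]-c[1])
    P=C[v&(d<.125)&(C[...,2]>.020)&(C[...,2]<.03)]
    rect=cv2.minAreaRect((P[:,:2]*1000).astype(np.float32));print(n,c,len(P),rect)
    print("floor z",np.median(C[v&(d<.04)][:,2]))
for nm,uv,z in(("oil",(271,162),.06),("forceps",(269,243),.005),("box",(190,306),.033),("petri",(335,313),.014),("beaker",(347,127),.08),("wash",(262,115),.14),("coplin",(194,112),.09)):
    print(nm,plane("top",*uv,z))
a=np.radians(-17.8)
print(r.state()['tool_pos'])
```

```text
scene [ 0.5192 -0.2257  0.003 ] 679 ((521.5279541015625, -225.46478271484375), (156.95066833496094, 133.05711364746094), 28.10739517211914)
floor z 0.003364514865465151
top [ 0.5207 -0.2306  0.003 ] 490 ((520.3668212890625, -227.2057342529297), (155.3319854736328, 133.28343200683594), 28.153478622436523)
floor z 0.002690414045698055
oil [ 0.6812 -0.0097  0.06  ]
forceps [ 0.5222 -0.0118  0.005 ]
box [0.3917 0.1399 0.033 ]
petri [ 0.3841 -0.1493  0.014 ]
beaker [ 0.7541 -0.1598  0.08  ]
wash [0.7493 0.0113 0.14  ]
coplin [0.7687 0.1454 0.09  ]
[0.1925 0.6203 0.2357]
```

send_rows:
  deltas:
    - {"dz": -30, "fingers": 1}
    - {"dz": -35}
    - {"dz": -25, "dx": -10, "dy": -6, "twist": 0.6}
    - {"dx": -30, "dy": -16}
    - {"dx": -40, "dy": -22}
  squeeze: 35

```text
invalid input at $.deltas[0]: expected keys dx, dy, dz, twist, fingers
```

send_rows:
  deltas:
    - {"dx": -40, "dy": -22}
    - {"dx": -40, "dy": -22}
    - {"dx": -40, "dy": -22}
    - {"dx": -40, "dy": -22}
    - {"dx": -40, "dy": -22}

```text
invalid input at $.deltas[0]: expected keys dx, dy, dz, twist, fingers
```

send_rows:
  deltas:
    - {"dx": -40, "dy": -22}
    - {"dx": -40, "dy": -22}
    - {"dx": -40, "dy": -22}
    - {"dx": -40, "dy": -22}
    - {"dx": -30, "dy": -16}

```text
invalid input at $.deltas[0]: expected keys dx, dy, dz, twist, fingers
```

All keys are needed.

send_rows:
  deltas:
    - {"dx": 0, "dy": 0, "dz": -30, "twist": 0, "fingers": 1}
    - {"dx": 0, "dy": 0, "dz": -35, "twist": 0, "fingers": 1}
    - {"dx": -10, "dy": -6, "dz": -25, "twist": 0.6, "fingers": 1}
    - {"dx": -30, "dy": -16, "dz": 0, "twist": 0, "fingers": 1}
    - {"dx": -40, "dy": -22, "dz": 0, "twist": 0, "fingers": 1}
  squeeze: 35

```text
time_s: 0.6
tool_pos: [0.2541, 0.5552, 0.3269]
tool_rot: [-0.0, 0.153, 0.988, 0.001]
force: [1.3, -0.5, -1.2]
opening: 0.0917
```

send_rows:
  deltas:
    - {"dx": -40, "dy": -22, "dz": 0, "twist": 0, "fingers": 1}
    - {"dx": -40, "dy": -22, "dz": 0, "twist": 0, "fingers": 1}
    - {"dx": -40, "dy": -22, "dz": 0, "twist": 0, "fingers": 1}
    - {"dx": -40, "dy": -22, "dz": 0, "twist": 0, "fingers": 1}
    - {"dx": -40, "dy": -22, "dz": 0, "twist": 0, "fingers": 1}

```text
time_s: 1.1
tool_pos: [0.4129, 0.3868, 0.3264]
tool_rot: [-0.0, 0.155, 0.988, -0.0]
force: [0.6, 0.1, -0.3]
opening: 0.0918
```

send_rows:
  deltas:
    - {"dx": -40, "dy": -22, "dz": 0, "twist": 0, "fingers": 1}
    - {"dx": -40, "dy": -22, "dz": 0, "twist": 0, "fingers": 1}
    - {"dx": -40, "dy": -22, "dz": 0, "twist": 0, "fingers": 1}
    - {"dx": -30, "dy": -16, "dz": 0, "twist": 0, "fingers": 1}
    - {"dx": 0, "dy": 0, "dz": 0, "twist": 0, "fingers": 1}

```text
time_s: 1.6
tool_pos: [0.5331, 0.2588, 0.3262]
tool_rot: [0.001, 0.16, 0.987, -0.001]
force: [-0.2, -0.0, 0.9]
opening: 0.0919
```

```bash
cat >> h.py <<'E'
from scipy.spatial.transform import Rotation as Ro
def tool():
    s=r.state();q=s['tool_rot'];return s,Ro.from_quat([q[1],q[2],q[3],q[0]]).as_matrix()
def go(x,y,z,yaw_y):
    s,R=tool();d=R.T@(np.array([x,y,z])-s['tool_pos'])*1000
    yw=np.degrees(np.arctan2(R[1,1],R[0,1]))
    print("tool d",d.round(1),"y ang",yw.round(2),"twist",(yw-yaw_y).round(2),"tilt",R[2])
def sf():
    "stand-frame grasp + force"
    s,R=tool();a=np.radians(-17.8);e=np.array([np.cos(a),np.sin(a)]);f=np.array([-np.sin(a),np.cos(a)])
    p=s['tool_pos'][:2]-np.array([.6017,.1974])
    print("t",s['time_s'],"stand xy mm",(p@e*1000).round(2),(p@f*1000).round(2),"z",(s['tool_pos'][2]*1000).round(2),"F",(s['force'][:2]@e).round(2),(s['force'][:2]@f).round(2),s['force'][2].round(2),"op",round(s['opening'],4))
E
python3 -c "
from h import *
go(.6017,.1974,.32,72.2);sf()"
```

```text
tool d [-84.4 -36.7   6.4] y ang 71.64 twist -0.56 tilt [-0.002  -0.0024 -1.    ]
t 1.6 stand xy mm -84.07 37.51 z 326.18 F -0.15 -0.08 0.9 op 0.0919
```

send_rows:
  deltas:
    - {"dx": -40, "dy": -18, "dz": 0, "twist": 0, "fingers": 1}
    - {"dx": -34, "dy": -15, "dz": 0, "twist": 0, "fingers": 1}
    - {"dx": -10, "dy": -4, "dz": 0, "twist": -0.5, "fingers": 1}
    - {"dx": 0, "dy": 0, "dz": 0, "twist": 0, "fingers": 1}
    - {"dx": 0, "dy": 0, "dz": 0, "twist": 0, "fingers": 1}

```text
time_s: 2.1
tool_pos: [0.5972, 0.2053, 0.3261]
tool_rot: [-0.001, 0.15, 0.989, 0.0]
force: [0.5, 0.4, 0.0]
opening: 0.0922
```

```bash
python3 -c "
from h import *
import cv2
go(.6017,.1974,.164,72.2);sf()
for n in('scene','top'):
    p,d=r.snapshot(n); cv2.imwrite(f'pics/{n}1.png',p[:,:,::-1]); np.savez(f'{n}1.npz',p=p,d=d)
go(.6017,.1974,.164,72.2);sf()
"
```

```text
tool d [ -6.9  -6.3 162.1] y ang 72.77 twist 0.57 tilt [ 0.0017  0.0003 -1.    ]
t 2.1 stand xy mm -6.73 6.15 z 326.15 F 0.38 0.51 0.02 op 0.0922
tool d [ -7.1  -6.7 162.5] y ang 72.84 twist 0.64 tilt [ 0.0011  0.0007 -1.    ]
t 2.2 stand xy mm -6.98 6.52 z 326.52 F -0.07 -0.35 0.07 op 0.092
```

View pics/scene1.png

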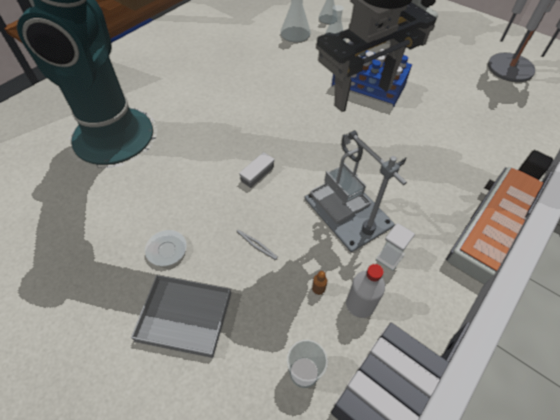

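View pics/top1.png

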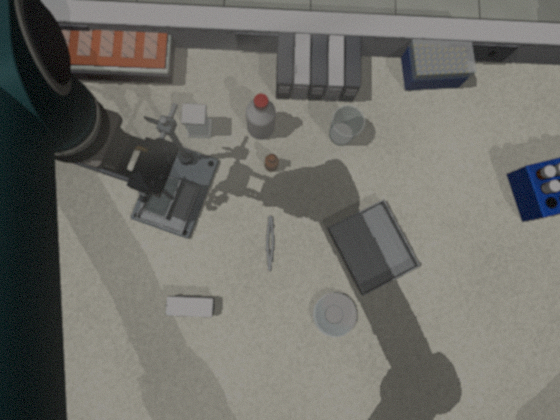

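send_rows:
  deltas:
    - {"dx": -4, "dy": -3, "dz": 0, "twist": 0.5, "fingers": 1}
    - {"dx": -3, "dy": -3, "dz": 0, "twist": 0, "fingers": 1}
    - {"dx": 0, "dy": 0, "dz": 30, "twist": 0, "fingers": 1}
    - {"dx": 0, "dy": 0, "dz": 30, "twist": 0, "fingers": 1}
    - {"dx": 0, "dy": 0, "dz": 20, "twist": 0, "fingers": 1}

```text
time_s: 2.7
tool_pos: [0.6024, 0.1954, 0.2448]
tool_rot: [-0.001, 0.155, 0.988, -0.0]
force: [0.5, 0.0, -0.4]
opening: 0.092
```

send_rows:
  deltas:
    - {"dx": 0, "dy": 0, "dz": 20, "twist": 0, "fingers": 1}
    - {"dx": 0, "dy": 0, "dz": 20, "twist": 0, "fingers": 1}
    - {"dx": 0, "dy": 0, "dz": 15, "twist": 0, "fingers": 1}
    - {"dx": 0, "dy": 0, "dz": 10, "twist": 0, "fingers": 1}
    - {"dx": 0, "dy": 0, "dz": 5, "twist": 0, "fingers": 1}

```text
time_s: 3.2
tool_pos: [0.603, 0.1956, 0.1758]
tool_rot: [-0.0, 0.155, 0.988, -0.0]
force: [1.0, 0.1, 0.3]
opening: 0.092
```

```bash
python3 -c "
from h import *
import cv2
go(.6017,.1974,.164,72.2);sf()
p,d=r.snapshot('scene'); cv2.imwrite(f'pics/scene2.png',cv2.resize(p[95:255,270:450,::-1],None,fx=3.5,fy=3.5,interpolation=2)); np.savez(f'scene2.npz',p=p,d=d)
sf()
"
```

```text
tool d [ 1.8  1.3 11.8] y ang 72.16 twist -0.04 tilt [ 0.0006 -0.0006 -1.    ]
t 3.2 stand xy mm 1.82 -1.28 z 175.81 F 0.89 0.38 0.28 op 0.092
t 3.25 stand xy mm 1.7 -1.34 z 175.55 F -0.21 -0.88 -0.38 op 0.0919
```

View pics/scene2.png

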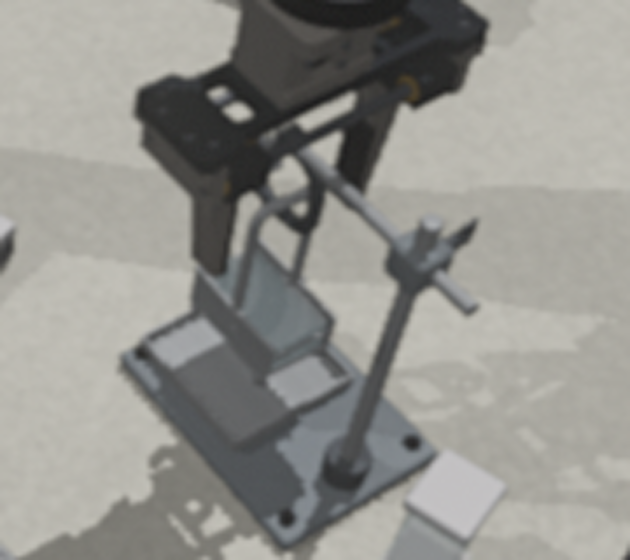

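send_rows:
  deltas:
    - {"dx": 1, "dy": 1.3, "dz": 5, "twist": 0, "fingers": 1}
    - {"dx": 0, "dy": 0, "dz": 4, "twist": 0, "fingers": 1}
    - {"dx": 0, "dy": 0, "dz": 2, "twist": 0, "fingers": 1}
    - {"dx": 0, "dy": 0, "dz": 0, "twist": 0, "fingers": 1}
    - {"dx": 0, "dy": 0, "dz": 0, "twist": 0, "fingers": 1}

```text
time_s: 3.75
tool_pos: [0.6028, 0.1973, 0.1658]
tool_rot: [0.0, 0.155, 0.988, 0.0]
force: [-0.4, -0.4, -0.2]
opening: 0.0916
```

```bash
python3 -c "
from h import *
sf()"
```

```text
t 3.75 stand xy mm 1.12 0.25 z 165.85 F -0.3 -0.49 -0.17 op 0.0916
```

send_rows:
  deltas:
    - {"dx": 0, "dy": 0, "dz": 2, "twist": 0, "fingers": 0.7}
    - {"dx": 0, "dy": 0, "dz": 0, "twist": 0, "fingers": 0.65}
    - {"dx": 0, "dy": 0, "dz": 0, "twist": 0, "fingers": 0.6}
    - {"dx": 0, "dy": 0, "dz": 0, "twist": 0, "fingers": 0.58}
    - {"dx": 0, "dy": 0, "dz": 0, "twist": 0, "fingers": 0.5}

```text
time_s: 4.25
tool_pos: [0.6029, 0.1977, 0.1638]
tool_rot: [0.0, 0.155, 0.988, 0.0]
force: [0.1, 0.6, 0.3]
opening: 0.0539
```

send_rows:
  deltas:
    - {"dx": 0, "dy": 0, "dz": 0, "twist": 0, "fingers": 0.3}
    - {"dx": 0, "dy": 0, "dz": 0, "twist": 0, "fingers": 0.3}
    - {"dx": 0, "dy": 0, "dz": 0, "twist": 0, "fingers": 0.3}
    - {"dx": 0, "dy": 0, "dz": 0, "twist": 0, "fingers": 0.3}

```text
time_s: 4.65
tool_pos: [0.6027, 0.1973, 0.1637]
tool_rot: [0.0, 0.155, 0.988, 0.0]
force: [-0.8, 1.2, 0.7]
opening: 0.0534
```

```bash
python3 -c "
from h import *
sf()"
```

```text
t 4.65 stand xy mm 1.0 0.25 z 163.74 F -1.07 0.87 0.74 op 0.0534
```

Gripped at 53 mm (bail 54). Lift 5 mm slowly.

send_rows:
  deltas:
    - {"dx": 0, "dy": 0, "dz": -1, "twist": 0, "fingers": 0.3}
    - {"dx": 0, "dy": 0, "dz": -1, "twist": 0, "fingers": 0.3}
    - {"dx": 0, "dy": 0, "dz": -1, "twist": 0, "fingers": 0.3}
    - {"dx": 0, "dy": 0, "dz": -1, "twist": 0, "fingers": 0.3}
    - {"dx": 0, "dy": 0, "dz": -1, "twist": 0, "fingers": 0.3}

```text
time_s: 5.15
tool_pos: [0.6025, 0.1972, 0.1684]
tool_rot: [-0.0, 0.155, 0.988, -0.0]
force: [-0.2, 0.1, -3.0]
opening: 0.0531
```

send_rows:
  deltas:
    - {"dx": 0, "dy": 0, "dz": 0, "twist": 0, "fingers": 0.3}
    - {"dx": 0, "dy": 0, "dz": 0, "twist": 0, "fingers": 0.3}

```text
time_s: 5.35
tool_pos: [0.6027, 0.1973, 0.1686]
tool_rot: [0.0, 0.155, 0.988, -0.0]
force: [0.4, -0.7, -3.8]
opening: 0.0534
```

```bash
python3 -c "
from h import *
sf()"
```

```text
t 5.35 stand xy mm 0.96 0.17 z 168.59 F 0.62 -0.55 -3.81 op 0.0534
```

send_rows:
  deltas:
    - {"dx": 2, "dy": 0, "dz": 0, "twist": 0, "fingers": 0.3}
    - {"dx": 2, "dy": 0, "dz": 0, "twist": 0, "fingers": 0.3}
    - {"dx": 2, "dy": 0, "dz": 0, "twist": 0, "fingers": 0.3}
    - {"dx": 2, "dy": 0, "dz": 0, "twist": 0, "fingers": 0.3}
    - {"dx": 2, "dy": 0, "dz": 0, "twist": 0, "fingers": 0.3}

```text
time_s: 5.85
tool_pos: [0.5929, 0.2004, 0.1686]
tool_rot: [-0.0, 0.155, 0.988, 0.0]
force: [0.7, -0.1, -3.3]
opening: 0.0532
```

send_rows:
  deltas:
    - {"dx": 1, "dy": 0, "dz": 0, "twist": 0, "fingers": 0.3}
    - {"dx": 1, "dy": 0, "dz": 0, "twist": 0, "fingers": 0.3}
    - {"dx": 1, "dy": 0, "dz": 0, "twist": 0, "fingers": 0.3}
    - {"dx": 0, "dy": 0, "dz": 0, "twist": 0, "fingers": 0.3}
    - {"dx": 0, "dy": 0, "dz": 0, "twist": 0, "fingers": 0.3}

```text
time_s: 6.35
tool_pos: [0.5903, 0.2013, 0.1686]
tool_rot: [0.0, 0.155, 0.988, 0.0]
force: [0.4, 0.3, -3.7]
opening: 0.0528
```

```bash
python3 -c "
from h import *
sf()"
```

```text
t 6.35 stand xy mm -12.01 0.2 z 168.58 F 0.27 0.38 -3.73 op 0.0528
```

send_rows:
  deltas:
    - {"dx": 0.5, "dy": 0, "dz": 0, "twist": 0, "fingers": 0.3}
    - {"dx": 0.5, "dy": 0, "dz": 0, "twist": 0, "fingers": 0.3}
    - {"dx": 0.5, "dy": 0, "dz": 0, "twist": 0, "fingers": 0.3}
    - {"dx": 0.5, "dy": 0, "dz": 0, "twist": 0, "fingers": 0.3}

```text
time_s: 6.75
tool_pos: [0.5884, 0.2019, 0.1686]
tool_rot: [0.0, 0.155, 0.988, -0.0]
force: [-0.3, 0.4, -3.0]
opening: 0.053
```

send_rows:
  deltas:
    - {"dx": 0.5, "dy": 0, "dz": 0, "twist": 0, "fingers": 0.3}
    - {"dx": 0.5, "dy": 0, "dz": 0, "twist": 0, "fingers": 0.3}
    - {"dx": 0, "dy": 0, "dz": 0, "twist": 0, "fingers": 0.3}

```text
time_s: 7.05
tool_pos: [0.5874, 0.2022, 0.1686]
tool_rot: [-0.0, 0.155, 0.988, 0.0]
force: [0.3, -0.5, -3.1]
opening: 0.0533
```

```bash
python3 -c "
from h import *
sf()"
```

```text
t 7.05 stand xy mm -15.13 0.22 z 168.59 F 0.44 -0.38 -3.05 op 0.0533
```

send_rows:
  deltas:
    - {"dx": 0.5, "dy": 0, "dz": 0, "twist": 0, "fingers": 0.3}
    - {"dx": 0.5, "dy": 0, "dz": 0, "twist": 0, "fingers": 0.3}
    - {"dx": 0, "dy": 0, "dz": 0, "twist": 0, "fingers": 0.3}

```text
time_s: 7.35
tool_pos: [0.5864, 0.2025, 0.1686]
tool_rot: [-0.0, 0.155, 0.988, 0.0]
force: [-0.2, 0.2, -3.4]
opening: 0.0528
```

send_rows:
  deltas:
    - {"dx": 0.5, "dy": 0, "dz": 0, "twist": 0, "fingers": 0.3}
    - {"dx": 0, "dy": 0, "dz": 0, "twist": 0, "fingers": 0.3}

```text
time_s: 7.55
tool_pos: [0.5859, 0.2027, 0.1686]
tool_rot: [-0.0, 0.155, 0.988, 0.0]
force: [-0.3, -0.8, -3.7]
opening: 0.053
```

send_rows:
  deltas:
    - {"dx": 0.5, "dy": 0, "dz": 0, "twist": 0, "fingers": 0.3}
    - {"dx": 0, "dy": 0, "dz": 0, "twist": 0, "fingers": 0.3}

```text
time_s: 7.75
tool_pos: [0.5855, 0.2028, 0.1686]
tool_rot: [-0.0, 0.155, 0.988, 0.0]
force: [-0.1, -0.3, -3.1]
opening: 0.0531
```

```bash
python3 -c "
from h import *
sf()"
```

```text
t 7.75 stand xy mm -17.1 0.22 z 168.6 F 0.01 -0.3 -3.09 op 0.0531
```

send_rows:
  deltas:
    - {"dx": 0.5, "dy": 0, "dz": 0, "twist": 0, "fingers": 0.3}
    - {"dx": 0, "dy": 0, "dz": 0, "twist": 0, "fingers": 0.3}

```text
time_s: 7.95
tool_pos: [0.5851, 0.203, 0.1686]
tool_rot: [0.0, 0.155, 0.988, 0.0]
force: [0.1, -0.0, -3.2]
opening: 0.053
```

send_rows:
  deltas:
    - {"dx": 0.5, "dy": 0, "dz": 0, "twist": 0, "fingers": 0.3}
    - {"dx": 0, "dy": 0, "dz": 0, "twist": 0, "fingers": 0.3}

```text
time_s: 8.15
tool_pos: [0.5849, 0.203, 0.1687]
tool_rot: [0.0, 0.155, 0.988, 0.0]
force: [0.6, -0.0, -4.2]
opening: 0.0531
```

send_rows:
  deltas:
    - {"dx": 0.5, "dy": 0, "dz": 0, "twist": 0, "fingers": 0.3}
    - {"dx": 0, "dy": 0, "dz": 0, "twist": 0, "fingers": 0.3}

```text
time_s: 8.35
tool_pos: [0.5848, 0.203, 0.1689]
tool_rot: [0.001, 0.155, 0.988, 0.0]
force: [1.9, -0.9, -3.3]
opening: 0.053
```

send_rows:
  deltas:
    - {"dx": 0.5, "dy": 0, "dz": 0, "twist": 0, "fingers": 0.3}
    - {"dx": 0, "dy": 0, "dz": 0, "twist": 0, "fingers": 0.3}

```text
time_s: 8.55
tool_pos: [0.5845, 0.203, 0.1689]
tool_rot: [0.001, 0.155, 0.988, 0.0]
force: [5.4, -2.5, -4.0]
opening: 0.0529
```

```bash
python3 -c "
from h import *
sf();go(0.5,0.2,.2,72.2)"
```

```text
t 8.55 stand xy mm -18.07 0.13 z 168.94 F 5.96 -0.76 -3.99 op 0.0529
tool d [ 79.5 -28.8 -31.2] y ang 72.14 twist -0.06 tilt [-0.0019  0.0005 -1.    ]
```

send_rows:
  deltas:
    - {"dx": -0.2, "dy": 0, "dz": -1, "twist": 0, "fingers": 0.3}
    - {"dx": 0, "dy": 0, "dz": -1, "twist": 0, "fingers": 0.3}

```text
time_s: 8.75
tool_pos: [0.5843, 0.203, 0.1707]
tool_rot: [0.0, 0.155, 0.988, -0.0]
force: [4.2, -1.5, -5.0]
opening: 0.0534
```

```bash
python3 -c "
from h import *
sf()"
```

```text
t 8.75 stand xy mm -18.29 0.0 z 170.74 F 4.45 -0.11 -4.98 op 0.0534
```

send_rows:
  deltas:
    - {"dx": 0, "dy": 0, "dz": -1, "twist": 0, "fingers": 0.3}
    - {"dx": 0, "dy": 0, "dz": -1, "twist": 0, "fingers": 0.3}

```text
time_s: 8.95
tool_pos: [0.5842, 0.2031, 0.1727]
tool_rot: [0.0, 0.155, 0.988, -0.0]
force: [5.5, -2.3, -4.1]
opening: 0.0528
```

send_rows:
  deltas:
    - {"dx": 0, "dy": 0, "dz": -1, "twist": 0, "fingers": 0.3}
    - {"dx": 0, "dy": 0, "dz": -1, "twist": 0, "fingers": 0.3}

```text
time_s: 9.15
tool_pos: [0.5841, 0.203, 0.1746]
tool_rot: [0.0, 0.155, 0.988, -0.0]
force: [5.3, -1.9, -6.2]
opening: 0.0529
```

```bash
python3 -c "
from h import *
sf()"
```

```text
t 9.15 stand xy mm -18.52 -0.03 z 174.58 F 5.66 -0.17 -6.17 op 0.0529
```

send_rows:
  deltas:
    - {"dx": -0.1, "dy": 0, "dz": -1, "twist": 0, "fingers": 0.3}
    - {"dx": 0, "dy": 0, "dz": -1, "twist": 0, "fingers": 0.3}

```text
time_s: 9.35
tool_pos: [0.584, 0.2029, 0.1762]
tool_rot: [0.0, 0.155, 0.988, -0.0]
force: [4.3, -1.3, -6.3]
opening: 0.0532
```

send_rows:
  deltas:
    - {"dx": 0, "dy": 0, "dz": -1, "twist": 0, "fingers": 0.3}

```text
time_s: 9.45
tool_pos: [0.5839, 0.2029, 0.1772]
tool_rot: [0.0, 0.155, 0.988, -0.0]
force: [4.6, -1.8, -6.7]
opening: 0.0531
```

```bash
python3 -c "
from h import *
sf()"
```

```text
t 9.45 stand xy mm -18.59 -0.19 z 177.21 F 4.88 -0.28 -6.68 op 0.0531
```

send_rows:
  deltas:
    - {"dx": 0, "dy": 0, "dz": -1, "twist": 0, "fingers": 0.3}

```text
time_s: 9.55
tool_pos: [0.5839, 0.2028, 0.1781]
tool_rot: [-0.0, 0.155, 0.988, -0.0]
force: [5.7, -1.6, -7.2]
opening: 0.0528
```

send_rows:
  deltas:
    - {"dx": 0, "dy": 0, "dz": -1, "twist": 0, "fingers": 0.3}

```text
time_s: 9.65
tool_pos: [0.5839, 0.2028, 0.1791]
tool_rot: [-0.0, 0.155, 0.988, -0.0]
force: [4.5, -1.2, -7.4]
opening: 0.0529
```

send_rows:
  deltas:
    - {"dx": 0, "dy": 0, "dz": -1, "twist": 0, "fingers": 0.3}

```text
time_s: 9.75
tool_pos: [0.5839, 0.2027, 0.18]
tool_rot: [-0.0, 0.155, 0.988, -0.0]
force: [5.0, -1.8, -8.1]
opening: 0.0532
```

```bash
python3 -c "
from h import *
sf()"
```

```text
t 9.75 stand xy mm -18.62 -0.36 z 180.02 F 5.29 -0.2 -8.11 op 0.0532
```

send_rows:
  deltas:
    - {"dx": -0.3, "dy": 0, "dz": -1, "twist": 0, "fingers": 0.3}

```text
time_s: 9.85
tool_pos: [0.5839, 0.2027, 0.1809]
tool_rot: [-0.0, 0.155, 0.988, -0.001]
force: [4.7, -1.4, -7.0]
opening: 0.0533
```

send_rows:
  deltas:
    - {"dx": 0, "dy": 0, "dz": -1, "twist": 0, "fingers": 0.3}

```text
time_s: 9.95
tool_pos: [0.5839, 0.2028, 0.1819]
tool_rot: [-0.0, 0.155, 0.988, -0.001]
force: [5.3, -1.0, -7.5]
opening: 0.0523
```

send_rows:
  deltas:
    - {"dx": 0, "dy": 0, "dz": -1, "twist": 0, "fingers": 0.3}

```text
time_s: 10.05
tool_pos: [0.5838, 0.2027, 0.1828]
tool_rot: [-0.0, 0.155, 0.988, -0.001]
force: [5.1, -1.7, -8.5]
opening: 0.0534
```

```bash
python3 -c "
from h import *
sf()
import cv2
p,d=r.snapshot('scene'); cv2.imwrite(f'pics/scene3.png',cv2.resize(p[95:255,270:450,::-1],None,fx=3.5,fy=3.5,interpolation=2)); np.savez(f'scene3.npz',p=p,d=d)
sf()"
```

```text
t 10.05 stand xy mm -18.62 -0.43 z 182.8 F 5.34 -0.02 -8.54 op 0.0534
t 10.1 stand xy mm -18.61 -0.4 z 183.03 F 4.31 -0.09 -6.33 op 0.0527
```

View pics/scene3.png

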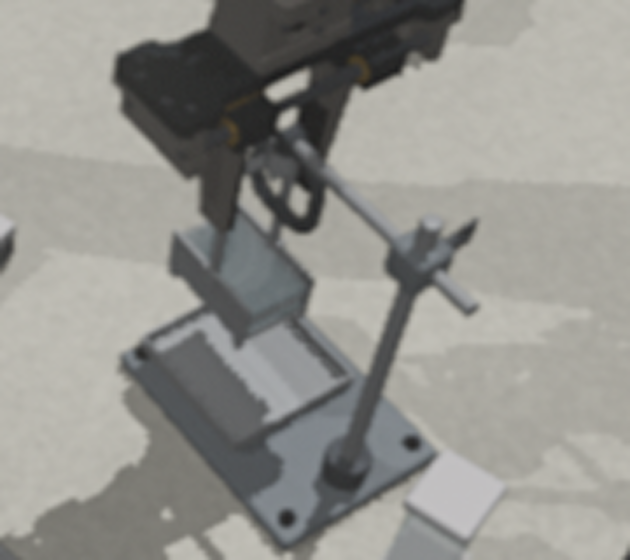

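send_rows:
  deltas:
    - {"dx": 0, "dy": 0, "dz": -1, "twist": 0, "fingers": 0.3}
    - {"dx": 0, "dy": 0, "dz": -1, "twist": 0, "fingers": 0.3}

```text
time_s: 10.3
tool_pos: [0.5838, 0.2026, 0.1846]
tool_rot: [-0.001, 0.155, 0.988, -0.001]
force: [5.4, -2.6, -11.2]
opening: 0.0533
```

send_rows:
  deltas:
    - {"dx": 0, "dy": 0, "dz": -1, "twist": 0, "fingers": 0.3}
    - {"dx": 0, "dy": 0, "dz": -1, "twist": 0, "fingers": 0.3}

```text
time_s: 10.5
tool_pos: [0.5837, 0.2027, 0.1867]
tool_rot: [-0.001, 0.155, 0.988, -0.001]
force: [4.4, -1.3, -7.1]
opening: 0.0528
```

send_rows:
  deltas:
    - {"dx": 0, "dy": 0, "dz": -1, "twist": 0, "fingers": 0.3}
    - {"dx": 0, "dy": 0, "dz": -1, "twist": 0, "fingers": 0.3}

```text
time_s: 10.7
tool_pos: [0.5835, 0.2035, 0.1896]
tool_rot: [-0.001, 0.155, 0.988, -0.0]
force: [0.2, -0.0, -3.3]
opening: 0.0529
```

```bash
python3 -c "
from h import *
sf()"
```

```text
t 10.7 stand xy mm -19.15 0.27 z 189.61 F 0.23 0.07 -3.27 op 0.0529
```

Run:
```python
from h import *
sf()
import cv2
p,d=r.snapshot('scene'); cv2.imwrite(f'pics/scene4.png',cv2.resize(p[95:215,290:410,::-1],None,fx=5,fy=5,interpolation=2)); np.savez(f'scene4.npz',p=p,d=d)
sf()
C=cloud("scene",d);a=np.radians(-17.8);R=np.array([[np.cos(a),-np.sin(a)],[np.sin(a),np.cos(a)]])
S=C.copy();S[...,:2]=(C[...,:2]-np.array([.6017,.1974]))@R;S*=1000
m=(d>0)&(abs(S[...,1])<45)&(abs(S[...,0])<70)&(S[...,2]>90)&(S[...,2]<235)
img=np.full((600,500,3),255,np.uint8)
for X,Y,Z in S[m]:
    cv2.circle(img,(int(20+(X+60)*3.4),int(580-(Z-80)*3.7)),1,(200,80,0) if abs(Y)>12 else (0,0,200),-1)
for X in range(-60,71,10): cv2.line(img,(int(20+(X+60)*3.4),0),(int(20+(X+60)*3.4),600),(220,)*3 if X else (0,)*3,1)
for Z in range(80,240,10): cv2.line(img,(0,int(580-(Z-80)*3.7)),(500,int(580-(Z-80)*3.7)),(220,)*3 if Z%50 else (0,)*3,1)
cv2.imwrite("pics/sc4.png",img)
```

```text
t 10.7 stand xy mm -19.15 0.27 z 189.61 F 0.23 0.07 -3.27 op 0.0529
t 10.75 stand xy mm -19.27 0.54 z 190.04 F 0.44 -0.21 -0.52 op 0.0527
```

View pics/scene4.png

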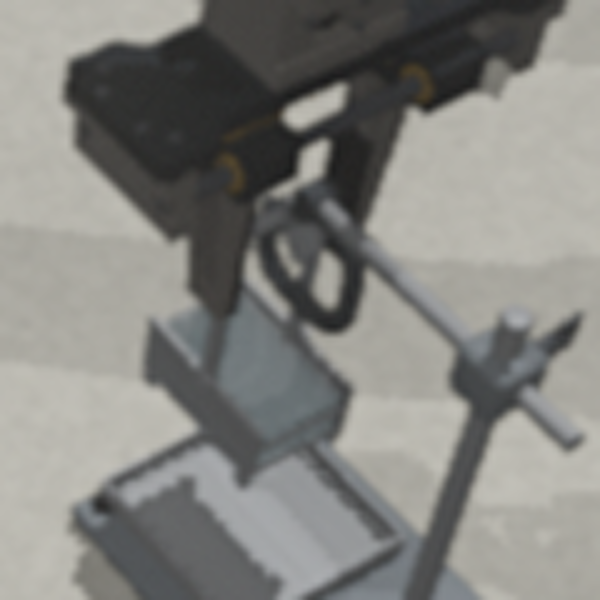

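View pics/sc4.png

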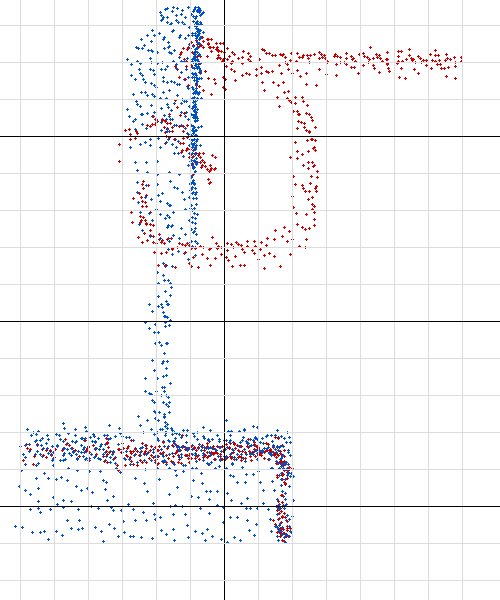

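send_rows:
  deltas:
    - {"dx": 0, "dy": 0, "dz": 0, "twist": 0, "fingers": 0.3}
  squeeze: 60

```text
time_s: 10.85
tool_pos: [0.5836, 0.204, 0.1901]
tool_rot: [-0.001, 0.155, 0.988, 0.0]
force: [-0.3, -0.4, 0.1]
opening: 0.0525
```

Run:
```python
from h import *
sf()
a=np.radians(-17.8);R=np.array([[np.cos(a),-np.sin(a)],[np.sin(a),np.cos(a)]])
for k in (0,3,4):
    d=np.load(f"scene{k}.npz")['d'];S=cloud("scene",d);S[...,:2]=(S[...,:2]-np.array([.6017,.1974]))@R;S*=1000
    m=(d>0)&(abs(S[...,1])<40)&(S[...,0]>-70)&(S[...,0]<50)&(S[...,2]>75)&(S[...,2]<135);P=S[m]
    # rim: near end wall top
    print(k,len(P),np.percentile(P[:,2],[90,95,98,99.5]),np.percentile(P[:,0],[1,99]))
    m=(d>0)&(abs(S[...,1])<11)&(S[...,0]>-28)&(S[...,0]<6)&(S[...,2]>165)&(S[...,2]<212);P=S[m]
    print(P[np.argsort(P[:,2])][::-1][:45:2].round(0).astype(int).tolist())
```

```text
t 10.85 stand xy mm -19.29 0.72 z 190.13 F -0.14 -0.45 0.12 op 0.0525
0 857 [ 99.2306 117.7882 127.3916 133.4344] [-37.0819  39.8507]
[[-9, -4, 212], [-7, -4, 211], [-15, -4, 210], [-17, -5, 207], [-16, 0, 204], [-18, -4, 202], [-17, -2, 202], [-26, 1, 201], [-28, 0, 200], [-26, 3, 200], [-17, -3, 200], [-16, 1, 198], [-25, -2, 198], [-18, 6, 197], [-19, -4, 196], [-18, -2, 196], [-25, -2, 195], [-26, -3, 194], [-16, -1, 194], [-24, -2, 193], [-13, 5, 193], [-19, -3, 193], [-13, 7, 192]]
3 985 [112.7015 115.6015 126.385  131.9194] [-57.4245  19.9229]
[[-13, -4, 212], [-10, -4, 211], [-17, -3, 208], [-16, -3, 206], [-13, 0, 204], [-18, -3, 202], [-17, -3, 200], [-24, -3, 199], [-26, 4, 199], [-25, 1, 199], [-23, 1, 198], [-12, 3, 198], [-13, 2, 198], [-13, -3, 197], [-15, 0, 197], [-21, -5, 197], [-18, -5, 197], [-11, 7, 197], [-18, -9, 196], [-21, -7, 196], [-13, -1, 196], [-17, -10, 195], [-17, -5, 195]]
4 986 [118.777  120.6022 126.0065 131.9491] [-58.3557  19.5082]
[[-4, -4, 211], [-14, -3, 208], [-16, -3, 206], [-21, -9, 205], [-18, -9, 204], [-20, 0, 204], [-17, -10, 203], [-20, -4, 203], [-23, -2, 203], [-22, 0, 203], [-13, -2, 203], [-17, -4, 202], [-28, 2, 202], [-15, -3, 201], [-25, 3, 201], [-28, 0, 200], [-16, -7, 200], [-12, 0, 199], [-14, -3, 199], [-8, 2, 199], [-13, -4, 198], [-11, 2, 197], [-9, 1, 196]]
```

send_rows:
  deltas:
    - {"dx": 0, "dy": 0, "dz": -1, "twist": 0, "fingers": 0.3}
    - {"dx": 0, "dy": 0, "dz": -1, "twist": 0, "fingers": 0.3}

```text
time_s: 11.05
tool_pos: [0.5831, 0.204, 0.1914]
tool_rot: [-0.001, 0.155, 0.988, 0.0]
force: [-2.3, 0.9, -3.2]
opening: 0.0523
```

```bash
python3 -c "
from h import *
sf()"
```

```text
t 11.05 stand xy mm -19.73 0.62 z 191.43 F -2.5 0.14 -3.21 op 0.0523
```

send_rows:
  deltas:
    - {"dx": 0, "dy": 0, "dz": -1, "twist": 0, "fingers": 0.3}
    - {"dx": 0, "dy": 0, "dz": -1, "twist": 0, "fingers": 0.3}

```text
time_s: 11.25
tool_pos: [0.583, 0.2038, 0.1931]
tool_rot: [-0.001, 0.155, 0.988, -0.0]
force: [-4.1, 0.4, -3.1]
opening: 0.0524
```

send_rows:
  deltas:
    - {"dx": 0, "dy": 0, "dz": -1, "twist": 0, "fingers": 0.3}
    - {"dx": 0, "dy": 0, "dz": -1, "twist": 0, "fingers": 0.3}

```text
time_s: 11.45
tool_pos: [0.5835, 0.2035, 0.1954]
tool_rot: [-0.001, 0.155, 0.988, -0.0]
force: [-4.3, 1.7, -3.9]
opening: 0.0526
```

```bash
python3 -c "
from h import *
sf()"
```

```text
t 11.45 stand xy mm -19.22 0.25 z 195.35 F -4.61 0.35 -3.91 op 0.0526
```

send_rows:
  deltas:
    - {"dx": 0.5, "dy": 0, "dz": -1, "twist": 0, "fingers": 0.3}
    - {"dx": 0.5, "dy": 0, "dz": -1, "twist": 0, "fingers": 0.3}

```text
time_s: 11.65
tool_pos: [0.583, 0.2036, 0.1976]
tool_rot: [-0.0, 0.155, 0.988, -0.0]
force: [-4.3, 0.9, -3.5]
opening: 0.0525
```

send_rows:
  deltas:
    - {"dx": 1, "dy": 0, "dz": -0.5, "twist": 0, "fingers": 0.3}
    - {"dx": 1, "dy": 0, "dz": 0, "twist": 0, "fingers": 0.3}

```text
time_s: 11.85
tool_pos: [0.5817, 0.204, 0.1985]
tool_rot: [0.001, 0.155, 0.988, 0.0]
force: [-2.0, 0.8, -2.0]
opening: 0.0524
```

```bash
python3 -c "
from h import *
sf()"
```

```text
t 11.85 stand xy mm -21.04 0.21 z 198.5 F -2.19 0.11 -1.95 op 0.0524
```

send_rows:
  deltas:
    - {"dx": 1.5, "dy": 0, "dz": -0.5, "twist": 0, "fingers": 0.3}
    - {"dx": 1.5, "dy": 0, "dz": -0.5, "twist": 0, "fingers": 0.3}

```text
time_s: 12.05
tool_pos: [0.5796, 0.2045, 0.1996]
tool_rot: [0.001, 0.155, 0.988, 0.0]
force: [0.5, 0.1, -3.2]
opening: 0.0528
```

send_rows:
  deltas:
    - {"dx": 2, "dy": 0, "dz": 0, "twist": 0, "fingers": 0.3}
    - {"dx": 2, "dy": 0, "dz": 0, "twist": 0, "fingers": 0.3}

```text
time_s: 12.25
tool_pos: [0.5751, 0.206, 0.1992]
tool_rot: [0.001, 0.155, 0.988, 0.0]
force: [-0.2, 1.0, -4.1]
opening: 0.0522
```

```bash
python3 -c "
from h import *
sf()"
```

```text
t 12.25 stand xy mm -27.98 0.02 z 199.24 F -0.51 0.87 -4.12 op 0.0522
```

Free of the keeper. Move outward past -50 and hold.

send_rows:
  deltas:
    - {"dx": 4, "dy": 0, "dz": 0, "twist": 0, "fingers": 0.3}
    - {"dx": 5, "dy": 0, "dz": 0, "twist": 0, "fingers": 0.3}
    - {"dx": 8, "dy": 0, "dz": -2, "twist": 0, "fingers": 0.3}
    - {"dx": 10, "dy": 0, "dz": -5, "twist": 0, "fingers": 0.3}
    - {"dx": 5, "dy": 0, "dz": -5, "twist": 0, "fingers": 0.3}

```text
time_s: 12.75
tool_pos: [0.5429, 0.2168, 0.2115]
tool_rot: [-0.0, 0.154, 0.988, 0.0]
force: [0.6, 0.0, -3.2]
opening: 0.0529
```

send_rows:
  deltas:
    - {"dx": 0, "dy": 0, "dz": 0, "twist": 0, "fingers": 0.3}
    - {"dx": 0, "dy": 0, "dz": 0, "twist": 0, "fingers": 0.3}

```text
time_s: 12.95
tool_pos: [0.5444, 0.2163, 0.2116]
tool_rot: [0.001, 0.155, 0.988, 0.0]
force: [0.6, -0.6, -3.3]
opening: 0.0527
```

Run:
```python
from h import *
import cv2
sf()
for n in('scene','top'):
    p,d=r.snapshot(n); cv2.imwrite(f'pics/{n}5.png',p[:,:,::-1]); np.savez(f'{n}5.npz',p=p,d=d)
    C=cloud(n,d);a=np.radians(-17.8);R=np.array([[np.cos(a),-np.sin(a)],[np.sin(a),np.cos(a)]])
    S=C.copy();S[...,:2]=(C[...,:2]-np.array([.6017,.1974]))@R;S*=1000
    if n=='scene':
        m=(d>0)&(abs(S[...,1])<45)&(abs(S[...,0]+30)<90)&(S[...,2]>60)&(S[...,2]<235)
        img=np.full((600,600,3),255,np.uint8)
        for X,Y,Z in S[m]: cv2.circle(img,(int(20+(X+110)*3.4),int(590-(Z-60)*3.3)),1,(200,80,0) if abs(Y)>12 else (0,0,200),-1)
        for X in range(-110,61,10): cv2.line(img,(int(20+(X+110)*3.4),0),(int(20+(X+110)*3.4),600),(220,)*3 if X else (0,)*3,1)
        for Z in range(60,240,10): cv2.line(img,(0,int(590-(Z-60)*3.3)),(600,int(590-(Z-60)*3.3)),(220,)*3 if Z%50 else (0,)*3,1)
        cv2.imwrite("pics/sc5.png",img)
go(.521,-.2263,.26,72.2)
```

```text
t 12.95 stand xy mm -60.29 0.45 z 211.63 F 0.79 -0.37 -3.34 op 0.0527
tool d [-113.2 -428.1  -48.8] y ang 72.15 twist -0.05 tilt [-0.0004  0.0001 -1.    ]
```

View pics/scene5.png

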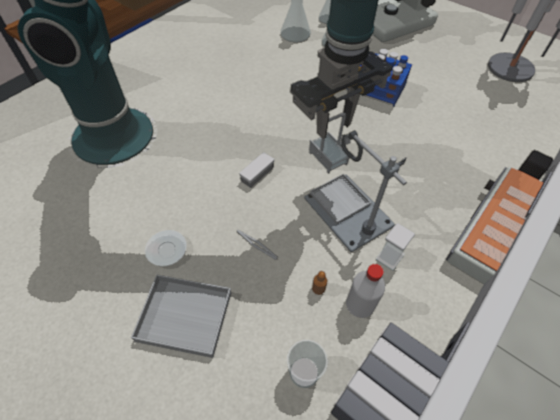

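View pics/sc5.png

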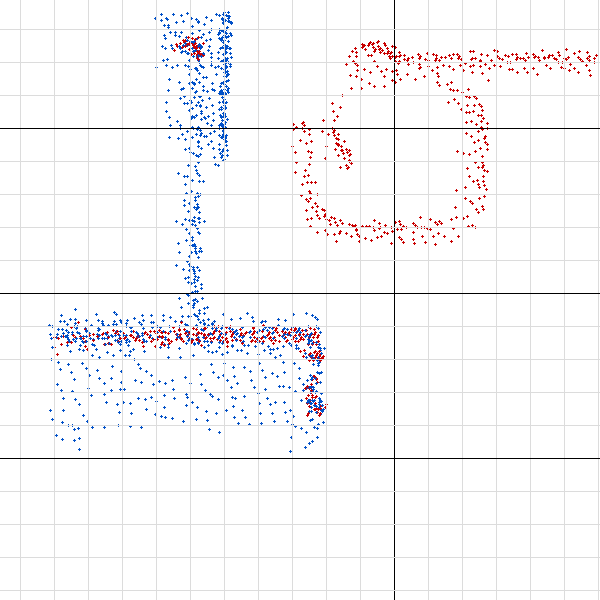

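send_rows:
  deltas:
    - {"dx": 10, "dy": 0, "dz": 0, "twist": 0, "fingers": 0.3}
    - {"dx": 15, "dy": 0, "dz": 0, "twist": 0, "fingers": 0.3}
    - {"dx": 10, "dy": 0, "dz": -5, "twist": 0, "fingers": 0.3}
    - {"dx": 0, "dy": 0, "dz": -15, "twist": 0, "fingers": 0.3}
    - {"dx": 0, "dy": -5, "dz": -15, "twist": 0, "fingers": 0.3}

```text
time_s: 13.55
tool_pos: [0.5082, 0.2232, 0.2468]
tool_rot: [-0.0, 0.154, 0.988, 0.0]
force: [-1.1, -0.6, -2.5]
opening: 0.0529
```

send_rows:
  deltas:
    - {"dx": 0, "dy": -15, "dz": -10, "twist": 0, "fingers": 0.3}
    - {"dx": 0, "dy": -25, "dz": 0, "twist": 0, "fingers": 0.3}
    - {"dx": 0, "dy": -30, "dz": 0, "twist": 0, "fingers": 0.3}
    - {"dx": -10, "dy": -30, "dz": 0, "twist": 0, "fingers": 0.3}
    - {"dx": -15, "dy": -30, "dz": 0, "twist": 0, "fingers": 0.3}

```text
time_s: 14.05
tool_pos: [0.4921, 0.0886, 0.2568]
tool_rot: [0.0, 0.155, 0.988, 0.0]
force: [0.8, 0.8, -3.4]
opening: 0.0526
```

send_rows:
  deltas:
    - {"dx": -15, "dy": -30, "dz": 0, "twist": 0, "fingers": 0.3}
    - {"dx": -15, "dy": -30, "dz": 0, "twist": 0, "fingers": 0.3}
    - {"dx": -15, "dy": -30, "dz": 0, "twist": 0, "fingers": 0.3}
    - {"dx": -15, "dy": -30, "dz": 0, "twist": 0, "fingers": 0.3}
    - {"dx": -15, "dy": -30, "dz": 0, "twist": 0, "fingers": 0.3}

```text
time_s: 14.55
tool_pos: [0.5179, -0.0775, 0.2568]
tool_rot: [0.0, 0.156, 0.988, 0.0]
force: [-0.5, 0.2, -3.7]
opening: 0.0524
```

```bash
python3 -c "
from h import *
sf();go(.521,-.2263,.26,72.2)"
```

```text
t 14.55 stand xy mm 4.27 -287.4 z 256.8 F -0.58 0.04 -3.71 op 0.0524
tool d [ -48.7 -140.6   -3.2] y ang 72.09 twist -0.11 tilt [-0.0005  0.0005 -1.    ]
```

send_rows:
  deltas:
    - {"dx": -15, "dy": -35, "dz": 0, "twist": 0, "fingers": 0.3}
    - {"dx": -15, "dy": -40, "dz": 0, "twist": 0, "fingers": 0.3}
    - {"dx": -10, "dy": -35, "dz": 0, "twist": 0, "fingers": 0.3}
    - {"dx": -5, "dy": -15, "dz": 0, "twist": 0, "fingers": 0.3}
    - {"dx": -2, "dy": -6, "dz": 0, "twist": 0, "fingers": 0.3}

```text
time_s: 15.05
tool_pos: [0.5218, -0.2175, 0.2567]
tool_rot: [0.0, 0.158, 0.988, -0.0]
force: [-0.5, 0.1, -3.4]
opening: 0.0526
```

send_rows:
  deltas:
    - {"dx": 0, "dy": 0, "dz": 0, "twist": 0, "fingers": 0.3}
    - {"dx": 0, "dy": 0, "dz": 0, "twist": 0, "fingers": 0.3}

```text
time_s: 15.25
tool_pos: [0.5233, -0.2129, 0.2561]
tool_rot: [-0.0, 0.154, 0.988, 0.001]
force: [0.5, 0.6, -3.4]
opening: 0.0525
```

Run:
```python
from h import *
import cv2
go(.521,-.2263,.16,72.2)
for n in('scene','top'):
    p,d=r.snapshot(n); cv2.imwrite(f'pics/{n}6.png',p[:,:,::-1]); np.savez(f'{n}6.npz',p=p,d=d)
p,d=np.load('scene6.npz')['p'],np.load('scene6.npz')['d']
C=cloud('scene',d);m=(d>0)&(np.hypot(C[...,0]-.521,C[...,1]+.2263)<.07)&(C[...,2]>.11)&(C[...,2]<.2)
P=C[m]*1000;print(len(P),np.percentile(P[:,2],[2,50,90,95,98]))
Q=P[(P[:,2]<188)];print(cv2.minAreaRect(Q[:,:2].astype(np.float32)))
```

```text
tool d [ -1.9 -13.5  96.1] y ang 72.23 twist 0.03 tilt [ 0.0004  0.0011 -1.    ]
1043 [153.4041 177.6373 185.9561 187.6473 192.7085]
((521.9912109375, -213.7142791748047), (55.78000259399414, 81.05787658691406), 70.76299285888672)
```

View pics/scene6.png

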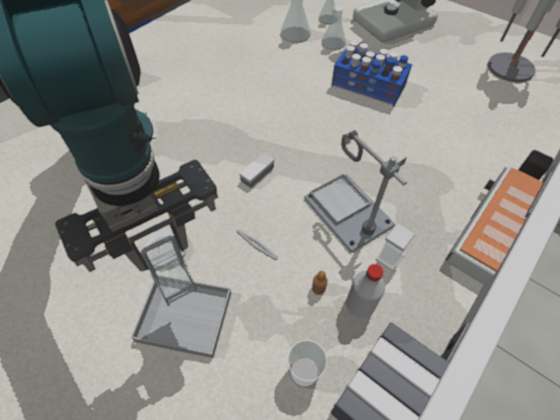

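send_rows:
  deltas:
    - {"dx": -2, "dy": -7, "dz": 0, "twist": 0, "fingers": 0.3}
    - {"dx": 0, "dy": -6, "dz": 10, "twist": 0, "fingers": 0.3}
    - {"dx": 0, "dy": 0, "dz": 25, "twist": 0, "fingers": 0.3}
    - {"dx": 0, "dy": 0, "dz": 30, "twist": 0, "fingers": 0.3}
    - {"dx": 0, "dy": 0, "dz": 30, "twist": 0, "fingers": 0.3}

```text
time_s: 15.85
tool_pos: [0.5211, -0.2276, 0.1597]
tool_rot: [0.0, 0.155, 0.988, -0.0]
force: [0.6, -0.3, -3.3]
opening: 0.0527
```

send_rows:
  deltas:
    - {"dx": 0, "dy": 0, "dz": 20, "twist": 0, "fingers": 0.3}
    - {"dx": 0, "dy": 0, "dz": 13, "twist": 0, "fingers": 0.3}
    - {"dx": 0, "dy": 0, "dz": 5, "twist": 0, "fingers": 0.3}
    - {"dx": 0, "dy": 0, "dz": 2, "twist": 0, "fingers": 0.3}
    - {"dx": 0, "dy": 0, "dz": 0, "twist": 0, "fingers": 0.3}

```text
time_s: 16.35
tool_pos: [0.5218, -0.2276, 0.1217]
tool_rot: [0.001, 0.155, 0.988, -0.0]
force: [0.3, -0.2, -2.9]
opening: 0.0525
```

```bash
python3 -c "
from h import *
sf();go(.521,-.2263,.1127,72.2)"
```

```text
t 16.35 stand xy mm 53.86 -429.04 z 121.68 F 0.38 -0.04 -2.86 op 0.0525
tool d [1.2 1.  9. ] y ang 72.15 twist -0.05 tilt [-0.0013 -0.     -1.    ]
```

send_rows:
  deltas:
    - {"dx": 0, "dy": 0, "dz": 1.5, "twist": 0, "fingers": 0.3}
    - {"dx": 0, "dy": 0, "dz": 1.5, "twist": 0, "fingers": 0.3}
    - {"dx": 0, "dy": 0, "dz": 1, "twist": 0, "fingers": 0.3}
    - {"dx": 0, "dy": 0, "dz": 1, "twist": 0, "fingers": 0.3}

```text
time_s: 16.75
tool_pos: [0.5215, -0.2272, 0.1163]
tool_rot: [0.0, 0.155, 0.988, 0.0]
force: [-0.2, -0.0, -4.3]
opening: 0.0525
```

send_rows:
  deltas:
    - {"dx": 0, "dy": 0, "dz": 1, "twist": 0, "fingers": 0.3}
    - {"dx": 0, "dy": 0, "dz": 1, "twist": 0, "fingers": 0.3}

```text
time_s: 16.95
tool_pos: [0.5214, -0.2272, 0.114]
tool_rot: [0.0, 0.155, 0.988, 0.0]
force: [-0.3, -0.4, -4.0]
opening: 0.0524
```

send_rows:
  deltas:
    - {"dx": 0, "dy": 0, "dz": 0.5, "twist": 0, "fingers": 0.3}
    - {"dx": 0, "dy": 0, "dz": 0.5, "twist": 0, "fingers": 0.3}

```text
time_s: 17.15
tool_pos: [0.5214, -0.2273, 0.1135]
tool_rot: [0.0, 0.155, 0.988, 0.0]
force: [-2.4, 1.1, 5.1]
opening: 0.0527
```

send_rows:
  deltas:
    - {"dx": 0, "dy": 0, "dz": -0.2, "twist": 0, "fingers": 0.3}
    - {"dx": 0, "dy": 0, "dz": 0, "twist": 0, "fingers": 0.3}
  squeeze: 5

```text
time_s: 17.35
tool_pos: [0.5214, -0.2275, 0.1134]
tool_rot: [0.0, 0.155, 0.988, -0.0]
force: [-1.2, 0.0, -0.9]
opening: 0.0542
```

send_rows:
  deltas:
    - {"dx": 0, "dy": 0, "dz": 0, "twist": 0, "fingers": 0.62}
    - {"dx": 0, "dy": 0, "dz": 0, "twist": 0, "fingers": 0.7}
    - {"dx": 0, "dy": 0, "dz": 0, "twist": 0, "fingers": 0.85}
    - {"dx": 0, "dy": 0, "dz": 0, "twist": 0, "fingers": 0.95}
    - {"dx": 0, "dy": 0, "dz": 0, "twist": 0, "fingers": 0.95}

```text
time_s: 17.85
tool_pos: [0.5214, -0.2272, 0.1134]
tool_rot: [0.0, 0.155, 0.988, 0.0]
force: [0.1, -0.5, -0.5]
opening: 0.0862
```

Run:
```python
from h import *
import cv2
sf()
p,d=r.snapshot('scene'); cv2.imwrite('pics/scene7.png',cv2.resize(p[190:370,70:280,::-1],None,fx=3,fy=3,interpolation=2))
sf()
```

```text
t 17.85 stand xy mm 53.38 -428.79 z 113.37 F 0.25 -0.43 -0.53 op 0.0862
t 17.9 stand xy mm 53.38 -428.77 z 113.36 F -0.07 -0.41 -0.73 op 0.087
```

View pics/scene7.png

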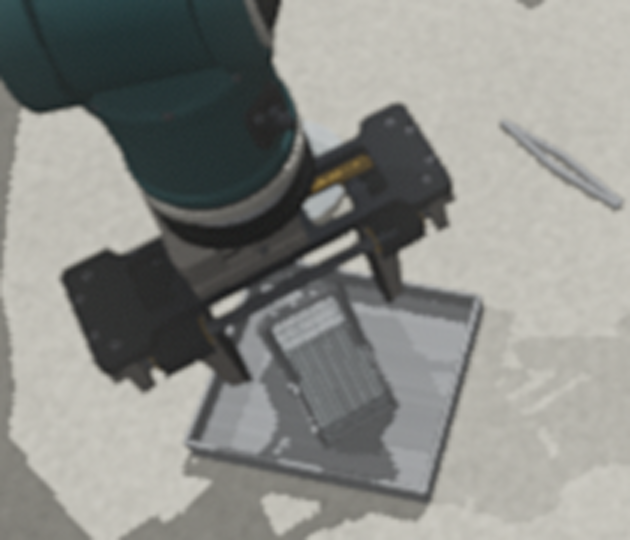

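Rack stands in the tray, fingers off both legs. Withdraw straight up.

send_rows:
  deltas:
    - {"dx": 0, "dy": 0, "dz": -5, "twist": 0, "fingers": 0.95}
    - {"dx": 0, "dy": 0, "dz": -15, "twist": 0, "fingers": 0.95}
    - {"dx": 0, "dy": 0, "dz": -30, "twist": 0, "fingers": 0.95}
    - {"dx": 0, "dy": 0, "dz": -40, "twist": 0, "fingers": 0.95}
    - {"dx": 0, "dy": 0, "dz": -40, "twist": 0, "fingers": 0.95}

```text
time_s: 18.4
tool_pos: [0.521, -0.2274, 0.2457]
tool_rot: [0.0, 0.155, 0.988, -0.0]
force: [1.2, 0.9, 0.2]
opening: 0.0871
```

send_rows:
  deltas:
    - {"dx": 30, "dy": 0, "dz": -30, "twist": 0, "fingers": 0.95}
    - {"dx": 40, "dy": 0, "dz": -20, "twist": 0, "fingers": 0.95}
    - {"dx": 40, "dy": 0, "dz": 0, "twist": 0, "fingers": 0.95}
    - {"dx": 0, "dy": 0, "dz": 0, "twist": 0, "fingers": 0.95}
    - {"dx": 0, "dy": 0, "dz": 0, "twist": 0, "fingers": 0.95}

```text
time_s: 18.9
tool_pos: [0.4167, -0.1936, 0.2948]
tool_rot: [0.002, 0.155, 0.988, 0.001]
force: [1.0, -0.4, -0.6]
opening: 0.0872
```

Run:
```python
from h import *
import cv2
print(r.state()['tool_pos'],r.state()['force'])
for n in('scene','top'):
    p,d=r.snapshot(n); cv2.imwrite(f'pics/{n}8.png',p[:,:,::-1]); np.savez(f'{n}8.npz',p=p,d=d)
    C=cloud(n,d);m=(d>0)&(np.hypot(C[...,0]-.521,C[...,1]+.2263)<.06)&(C[...,2]>.035)&(C[...,2]<.055)
    P=C[m]*1000;print(n,len(P),cv2.minAreaRect(P[:,:2].astype(np.float32)))
    Q=P[(P[:,2]>40)]
    if len(Q)>20:
        A=np.c_[Q[:,:2]-Q[:,:2].mean(0),np.ones(len(Q))];c=np.linalg.lstsq(A,Q[:,2],rcond=None)[0];print("top plane slope deg",np.degrees(c[:2]),c[2],len(Q))
    m=(d>0)&(np.hypot(C[...,0]-.521,C[...,1]+.2263)<.06)&(C[...,2]>.115)&(C[...,2]<.14)
    P=C[m]*1000;print("bar",len(P),P.mean(0) if len(P) else 0,P[:,2].max() if len(P) else 0)
```

```text
[ 0.4167 -0.1936  0.2948] [ 1.0011 -0.4296 -0.6349]
scene 375 ((520.143310546875, -228.6910858154297), (55.94935989379883, 79.86900329589844), 72.56028747558594)
top plane slope deg [-0.33    0.5026] 43.09014421073331 165
bar 156 [ 521.0339 -229.288   124.9281] 129.6649793641801
top 487 ((520.0859375, -230.34510803222656), (57.10552215576172, 78.82748413085938), 75.00365447998047)
top plane slope deg [0.3531 0.9722] 42.883456040392616 159
bar 122 [ 518.9365 -228.4222  125.0697] 129.3867952128823
```

View pics/scene8.png

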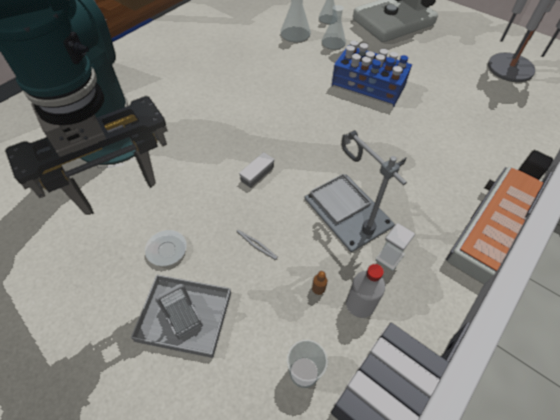

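View pics/top8.png

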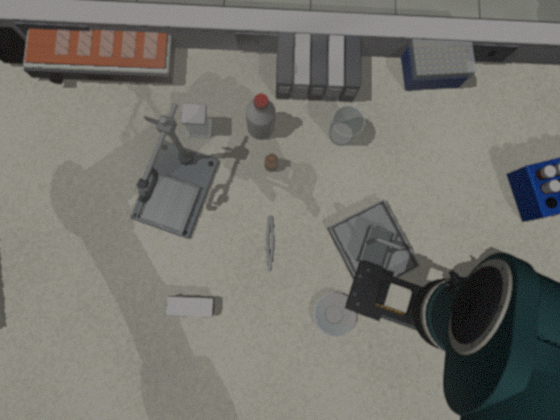

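The rack stands level in the tray: its centre is about 3 mm from the tray's centre, and the top of the bar is near 127–129 mm. The bystanders are where they were and the gripper is clear, so I'm handing in.

```bash
python3 -c "
from bench import r
print(r.close_job())"
```

```text
the job is handed in; nothing more can be done
None
```

The rack is off the hook and standing in the tray; I handed the job in at about 19 s of the 58 s allowed. No verdict is reported, so the points below are my own checks.

**Unhooking:** I gripped both bail legs, lifted the bar 5 mm and felt for the tip face, meeting it about 18 mm towards the tip. I then drew the bar up the face, pressing against it with about 5 N, until it pushed the keeper open and passed over the tip.
- **Force:** the highest wrist reading was about 12.7 N in all, including the rack's weight of about 3.5 N. Forces were read only at the end of each move, so a brief higher peak between readings would not show.
- **Keeper opening:** the angle was not measured. It showed open in the depth data while the bar was in the mouth, and back to its starting shape once the rack was off.
- **One odd reading:** near the tip's rounded top the vertical force dropped briefly to zero. I think the keeper and tip were carrying the rack there. A depth check showed the bar still within about 1 mm of its place in the grip, so I raised the squeeze to 60 N and went on.

**Setting down:** the last reading at touch-down put about 9 N on the tray, and I let go in place. In the final pictures:
- The rack's centre is 2–4 mm from the tray's centre.
- Tilt is at most about 1°, within depth noise, and the bar is at a height that fits the feet resting on the floor.
- The bystanders look unmoved by eye, and the gripper is well clear of everything.

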